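# Click the label coder's thumbwheel round to the red lug and print

## Task

Set the label coder on the packing bench for the next batch: with a fingertip, flick the edge of its white thumbwheel click by click, clockwise seen from above, until the red lug has clicked in place at the yellow pointer, without running past it. Then press the blue print key fully down and let it come up again. Grasp and lift nothing, and leave the cups, the tamper and the bottle beside it where they stand.

Things in the scene. Friction and masses are not known exactly. Their poses are not given: they have to be found in the camera images.
- coder: grey label coder, fixed to the bench: body 100 (x) x 176 (y) x 48 mm high. Origin under its centre; -x is its front (the robot's side), +y its left side with the thumbwheel, -y its right side with the print key, z up; turned 0.1 to 0.4 rad clockwise. The wheel's lugs stand out 13 mm over the front face, with free air before and below them
- wheel (a joint): wheel angle, rad, growing clockwise from above (front edge then moves to the coder's +y). A spring detent holds it at each multiple of pi/3 (one click, 60 deg): turned over half a click and let go it snaps to the next, else back. Turning takes 3 to 5 N at the lugs. At 4*pi/3 = 4.19 the red lug is at the pointer; starts 2 to 4 clicks before that; stops at -0.35 and 5.6
- wheel_center (a point): centre of the wheel's top face, on its upright axis, (-15, 45, 77) mm in the coder's frame. Wheel 24 mm thick (down to 53 mm over the bench): white hub of radius 30 mm, six lugs 60 deg apart, 10 mm wide, round ends at radius 48 mm. Gaps between lugs about 38 mm wide at the tips, 20 mm at the hub. At each click one lug points at the pointer and one straight to the front
- red_lug (a point): top of the outer end of the red lug, 48 mm from the wheel's axis; turns with the wheel
- pointer (a point): tip of the fixed yellow pointer, a post 8 mm wide and 14 mm deep behind the wheel, straight to the coder's +x from the wheel's axis, its tip 51 mm from the axis, about as high as the wheel's top
- print_key (a joint): travel of the print key, m: 0 up, 0.006 fully down; springs back up; fully down takes 5 N
- print_key_top (a point): centre of the top of the round blue print key (28 mm across), pressed straight down; 100 mm to the right of the wheel's axis
- cup_white: white paper cup, 64 mm across and high, to the right of the coder; origin under its centre; leave it standing
- cup_green: green paper cup, 64 mm across and high, to the left of the coder; origin under its centre; leave it standing
- tamper: steel coffee tamper, 58 mm across, 78 mm high, left of the coder; origin under its centre; leave it standing
- wipe_bottle: small white bottle with a blue cap, 50 mm across, 96 mm high, left of the coder; origin under its centre; leave it standing

How it is judged:
On the way, in this order (a step that is already met when the one before it is completed fails the run):
1. the red lug is at the pointer (value of joint wheel between 3.99 and 4.39 rad), for 0.3 s.
2. the print key is pressed fully down with the red lug at the pointer (all of step 1 and value of joint print_key above 0.0045 m), for 0.05 s.
At the end, for the whole second after the job is handed in: the wheel rests in the click with the red lug at the pointer (4.19 rad, within 0.2), after the key was pressed at least 4.5 mm down with the wheel there, and the key is up again (all of step 1 and value of joint print_key below 0.0015 m); the robot touches nothing.
It fails at once if the wheel ran past the pointer by more than half a click (0.6 rad) (value of joint wheel above 4.79 rad).
It fails at once if the key was pressed while the red lug was not at the pointer (value of joint print_key above 0.003 m and value of joint wheel below 3.84 rad).
It fails at once if a cup, the tamper or the bottle was lifted, tipped or moved by more than 25 mm (distance of any of cup_white, cup_green, tamper, wipe_bottle from where it was at the start of the episode above 0.025 m or angle between any of cup_white, cup_green, tamper, wipe_bottle's own z axis and vertical above 0.5 rad).
It also fails if it takes over 67 s, if anything falls off the work surface, if the arm or the gripper's body presses on something with over 40 N, if the wrist force passes 120 N, or if a joint passes its speed limit or range.

## Robot

A 6-joint arm with a two-finger parallel gripper is mounted at the origin on a cart in front of the work surface, level with it; the furniture and walls round the work are solid. World frame = base frame: x ahead of the robot, y to its left, z up, the work surface at z = 0. Lengths are in m, angles in rad, forces in N, time in s.
With the tool pointing down it reaches from about 0.25 to 0.775 m from the base axis. Payload 4 kg.
Tool frame: the origin (TCP) lies between the finger pads; the fingertips stand manip.tip_reach ahead of it and the grasp point (between the pads) lies 6 mm ahead of it (manip.tip_reach is the distance from the TCP to the fingertips, in m); z points along the fingers, y is the direction in which the jaws open and shut (so a half turn about z gives the same grasp; the last joint's range is limited). The gripper opens to 85 mm and grips with 20 to 120 N. Pads are 22 mm wide; open, the fingers measure 114 mm over their backs; the gripper's body (76 mm by 85 mm) begins 54 mm behind the grasp point. The pads swing forward as they close: fully open they stand 13 mm farther back than shut.
Start: joints at [1.22, 0.087, 1.371, -0, 1.684, -0.103], TCP at [0.135, 0.533, 0.256] pointing down, gripper open.
Joint ranges: [-3.1, 3.1], [-0.76, 2.03], [0.27, 2.55], [-1.08, 4.22], [0.17, 2.65], [-2.57, 2.57]. Speed limits (rad/s): [2.79, 2.79, 3.14, 3.14, 3.14, 3.14].

## Interface

Orientations are given as a unit quaternion [x, y, z, w].
In Python, from rig import manip gives the robot as it stands.
- The arm moves only by the tool drive_tool, never from a script. Its arguments are lists of equal length, an entry for each row: "translation": the shift along the world's x, y, z in mm, a list of three; "angular": the turn, a rotation vector about the world's x, y, z in rad, a list of three; "grip": the opening, from 0 (shut) to 1 (fully open). In form: {"translation": [[dx, dy, dz], ...], "angular": [[wx, wy, wz], ...], "grip": [grip, ...]}. A call has 1 to 10 rows; each row is the pose to reach, as a shift and turn from the pose measured when the call began; what a row does not reach only later rows make up. A row lasts 1/12 s, in which the tool goes at most 41.7 mm and 7.16 degrees, less where a joint would pass 70% of its speed; a pose out of reach is approached as far as the arm can. A call with a gripper value outside its range is refused whole. The fingers move at their own pace and stop on an object; "newtons" is the grip in N (left out, the last holds). Time passes only in rows, so rows that repeat a pose let the fingers close. It gives the time, the measured TCP pose, the force and the opening at its end, in the units of the state.
- manip.get_obs(): the state, without advancing time (a new reading comes with each control period).
- manip.capture(name): name is "side" or "top"; returns the picture (384x512x3 uint8, red, green, blue); there is no depth.
- manip.get_calibration(name): a dict with "fx", "fy", "cx", "cy" (pixels), "k1" (the pictures are not rectified: a ray, as slopes to the right and down, at radius r is drawn at 1 + k1 r^2 times it, then the intrinsics apply), "rvec" (rotation vector, rad) and "tvec" (3), from world to camera coordinates, as OpenCV has them. Camera axes: x right, y down, z forward; pixel columns grow to the right and rows downward; lengths in m; the calibration is good to about 2 mm. A picture is of the moment at which its call begins. get_calibration takes no time and is no camera call.
- manip.close_job(): hands the job in, once; it reports no verdict.
The state is a dict: "time_s": time; "q": joint angles; "qvel": joint speeds; "joint_torque": joint torques, N m; "tool_pos": TCP position; "tool_rot": TCP orientation; "wrist_force": force on the tool from outside, world axes, zero at the start; "wrist_torque": the same for the moment, N m; "gripper_width": finger opening in m.
Only numpy, scipy, OpenCV 4.12 (cv2) and the standard library are available. Lean on these libraries where they do the work, as an engineer would, in place of code of your own. Each camera call takes 0.05 s, during which the arm holds its last target.

## Working session

There is one attempt and no reset: what is moved stays moved. The work goes in short steps, Python scripts to look and compute and a tool call to move; the robot and the scene stay as the last step left them, time stands still between calls to the robot, and variables do not carry over. Pictures are saved under pics/ and viewed, and the job is handed in when it is done.

Besides the shell and the picture viewer there is one more tool, called after "Emit:" by a JSON object that holds its "name" and its "arguments". drive_tool: Moves the arm, as the interface text tells. Its arguments: {"type":"object","properties":{"translation":{"type":"array","items":{"type":"array","items":{"type":"number"}}},"angular":{"type":"array","items":{"type":"array","items":{"type":"number"}}},"grip":{"type":"array","items":{"type":"number"}},"newtons":{"type":"number"}},"required":["translation","angular","grip"]}

```bash
mkdir -p pics; ls; python3 - <<'E'
from rig import manip
import cv2
print(manip.tip_reach); print(manip.get_obs())
for n in("side","top"):
    im=manip.capture(n); cv2.imwrite(f"pics/{n}0.png",im[:,:,::-1]); print(manip.get_calibration(n))
E
```

```text
pics
0.025
{'time_s': 0.0, 'q': array([ 1.21989421e+00,  8.79435913e-02,  1.37230782e+00,  2.33719330e-05,
        1.68359347e+00, -1.03122349e-01]), 'qvel': array([-0.00268507, -0.00206495, -0.0010867 , -0.00078611, -0.00044556,
       -0.00075553]), 'joint_torque': array([-4.21821214e-04, -3.51856971e+01, -3.13274682e+01, -1.61761591e-04,
        1.07091255e-02,  2.20431212e-05]), 'tool_pos': array([0.13474012, 0.53276811, 0.25511813]), 'tool_rot': array([ 1.23571832e-01,  9.92334991e-01, -1.09461031e-03, -2.64767384e-04]), 'wrist_force': array([0.11428079, 0.0798869 , 0.03064141]), 'wrist_torque': array([ 0.00914288, -0.03647888, -0.01363335]), 'gripper_width': 0.08548948292644644}
{'fx': 353.0495229026083, 'fy': 353.0495229026083, 'cx': 261.0072284986049, 'cy': 194.54814723711488, 'k1': 0.03298699263819895, 'rvec': array([ 1.97372349, -0.27163062,  0.15686005]), 'tvec': array([-0.48532816,  0.09620463,  0.8767084 ])}
{'fx': 398.1357991363895, 'fy': 398.1357991363895, 'cx': 253.65219854764644, 'cy': 189.87699805813068, 'k1': -0.09776989773788518, 'rvec': array([ 2.11254028, -2.13374217,  0.22117027]), 'tvec': array([-0.08829103,  0.46350725,  1.04166831])}
```

View pics/side0.png

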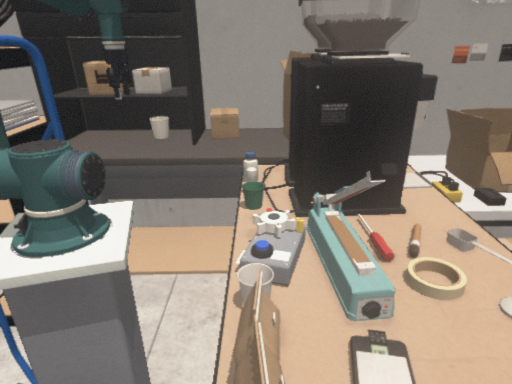

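View pics/top0.png

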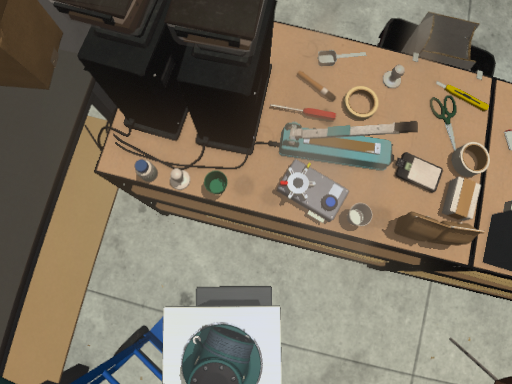

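```bash
python3 - <<'E'
import cv2
a=cv2.imread("pics/top0.png")[150:230,265:375]; cv2.imwrite("pics/t0z.png",cv2.resize(a,None,fx=7,fy=7,interpolation=cv2.INTER_CUBIC))
a=cv2.imread("pics/side0.png")[195:305,230:330]; cv2.imwrite("pics/s0z.png",cv2.resize(a,None,fx=5,fy=5,interpolation=cv2.INTER_CUBIC))
E
```

```text
(no output)
```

View pics/t0z.png

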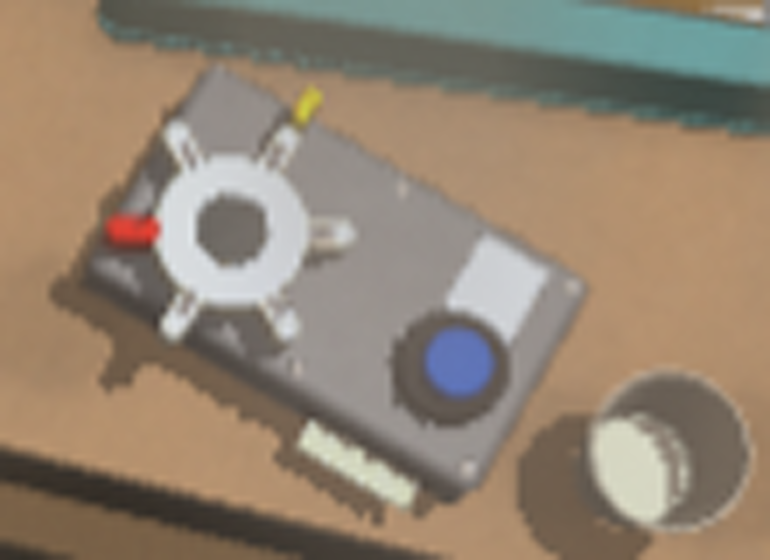

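View pics/s0z.png

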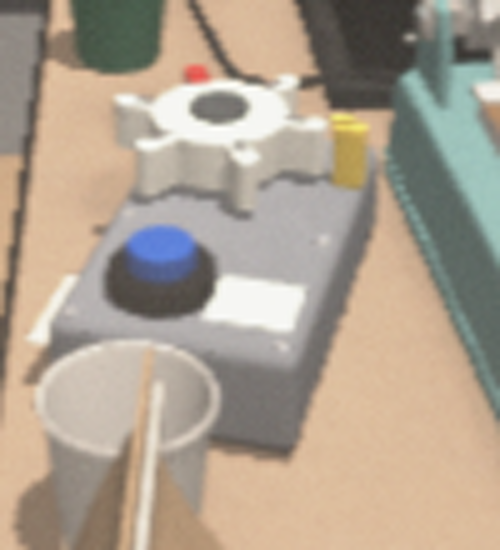

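```bash
cat > h.py <<'E'
import numpy as np, cv2
from rig import manip
from scipy.optimize import least_squares
def proj(n,P):
    c=manip.get_calibration(n); R,_=cv2.Rodrigues(c["rvec"])
    K=np.array([[c["fx"],0,c["cx"]],[0,c["fy"],c["cy"]],[0,0,1]])
    return cv2.projectPoints(np.atleast_2d(np.array(P,float)),c["rvec"],c["tvec"],K,np.array([c["k1"],0,0,0,0.]))[0][:,0]
def onz(n,uv,z):
    f=lambda p:(proj(n,[[p[0],p[1],z]])[0]-uv)
    return least_squares(f,[0.4,0]).x
def W(pose,P):
    x,y,t=pose; P=np.atleast_2d(P).astype(float); c,s=np.cos(t),np.sin(t)
    return np.c_[x+c*P[:,0]-s*P[:,1],y+s*P[:,0]+c*P[:,1],P[:,2]]
E
python3 - <<'E'
from h import *
T=lambda a,b:(265+a/7-.43,150+b/7-.43)
S=lambda a,b:(230+a/5-.4,195+b/5-.4)
L=lambda k,r=48:(-.015+r/1e3*np.cos(k*np.pi/3),.045+r/1e3*np.sin(k*np.pi/3),.077)
obs=[("top",(-.015,.045,.077),T(232,230)),("top",(.05,.088,.048),T(213,70)),("top",(.05,-.088,.048),T(588,288)),
("top",(-.05,-.088,.048),T(462,488)),("top",L(2,48),T(106,230)),("top",L(0),T(293,130)),("top",L(1),T(176,124)),("top",L(3),T(172,336)),("top",L(4),T(290,338)),("top",L(5),T(353,234)),
("side",(-.015,.045,.077),S(220,106)),("side",(.05,-.088,.048),S(296,362))]
f=lambda p:np.concatenate([proj(n,W(p,P))[0]-uv for n,P,uv in obs])
r=least_squares(f,[.45,0,-.25],loss='soft_l1'); print(r.x); print(f(r.x).reshape(-1,2).round(1))
# key triangulate
k=least_squares(lambda P:np.concatenate([proj("top",P)[0]-T(460,362),proj("side",P)[0]-S(162,240)]),[.4,-.05,.06]);print("key",k.x,k.fun)
print("wheel",W(r.x,(-.015,.045,.077)), "key from pose",W(r.x,(-.015,-.055,.06)))
w=least_squares(lambda P:np.concatenate([proj("top",P)[0]-T(232,230),proj("side",P)[0]-S(220,106)]),[.4,-.05,.06]);print("wc",w.x,w.fun)
for n,uv,z in(("cup white rim",T(672,452),.064),("green",(216,182),.064),("tamper",(178,175),.078),("bottle",(143,164),.096)): print(n,onz("top",np.array(uv),z))
E
```

```text
[ 0.4640651  -0.25528208 -0.56414296]
[[-0.4  0.1]
 [-0.4 -2.2]
 [ 0.9 -0.6]
 [ 1.1  1.6]
 [-0.4 -0.5]
 [-0.1 -0.4]
 [-1.2 -0.1]
 [-1.  -0. ]
 [ 0.2  0.3]
 [ 0.2  0.1]
 [-0.2  2. ]
 [-0.4  1.8]]
key [ 0.42519867 -0.29627073  0.07420492] [ 0.0445555  -0.35246352 -0.25096388  0.06148944]
wheel [[ 0.47545052 -0.20923458  0.077     ]] key from pose [[ 0.42198135 -0.29373929  0.06      ]]
wc [ 0.47520514 -0.20985204  0.0821588 ] [ 0.03852354 -0.23662289 -0.18983464  0.05086652]
cup white rim [ 0.39013803 -0.3786836 ]
green [0.48161854 0.00861518]
tamper [0.49865434 0.10941724]
bottle [0.52529983 0.20046306]
```

Emit:
{"name": "drive_tool", "arguments": {"translation": [[132, -360, 0], [132, -360, 0], [132, -360, 0], [132, -360, 0], [132, -360, 0], [132, -360, 0], [132, -360, 0], [132, -360, 0], [132, -360, 0], [132, -360, 0]], "angular": [[0, 0, -0.944], [0, 0, -0.944], [0, 0, -0.944], [0, 0, -0.944], [0, 0, -0.944], [0, 0, -0.944], [0, 0, -0.944], [0, 0, -0.944], [0, 0, -0.944], [0, 0, -0.944]], "grip": [0, 0, 0, 0, 0, 0, 0, 0, 0, 0]}}

```text
time_s: 0.93
tool_pos: [0.268, 0.168, 0.2549]
tool_rot: [0.565, 0.825, -0.002, 0.001]
wrist_force: [-0.4, 1.4, 0.3]
gripper_width: -0.0
```

Emit:
{"name": "drive_tool", "arguments": {"translation": [[133, -360, -55], [133, -360, -55], [133, -360, -55], [133, -360, -55], [133, -360, -55], [133, -360, -55], [133, -360, -55], [133, -360, -55], [133, -360, -55], [133, -360, -55]], "angular": [[0, 0, -0.944], [0, 0, -0.944], [0, 0, -0.944], [0, 0, -0.944], [0, 0, -0.944], [0, 0, -0.944], [0, 0, -0.944], [0, 0, -0.944], [0, 0, -0.944], [0, 0, -0.944]], "grip": [0, 0, 0, 0, 0, 0, 0, 0, 0, 0]}}

```text
time_s: 1.77
tool_pos: [0.4011, -0.1961, 0.1982]
tool_rot: [0.879, 0.476, -0.003, -0.0]
wrist_force: [-1.2, 0.9, -0.3]
gripper_width: 0.0002
```

```bash
cat > look.py <<'E'
import sys
from h import *
k=sys.argv[1]
o=manip.get_obs(); print(o["time_s"],o["tool_pos"].round(4),o["tool_rot"].round(3),o["wrist_force"].round(1),o["q"].round(2))
q=o["tool_rot"]; print("tool y dir yaw",2*np.arctan2(q[1],q[0])-np.pi/2)
from scipy.spatial.transform import Rotation as Ro
tip=o["tool_pos"]+Ro.from_quat(q).apply([0,0,.025])
a=manip.capture("top")[:,:,::-1]; b=manip.capture("side")[:,:,::-1]
print("tip px",proj("top",tip),proj("side",tip))
z=lambda a,x,y,w,h,f:cv2.resize(a[y:y+h,x:x+w],None,fx=f,fy=f,interpolation=cv2.INTER_CUBIC)
A=z(a,265,150,110,80,5); B=z(b,230,195,100,110,4); 
m=np.zeros((max(A.shape[0],B.shape[0]),A.shape[1],3),np.uint8); m[:A.shape[0]]=A
n=np.zeros((m.shape[0],B.shape[1]*0+240,3),np.uint8)
cv2.imwrite(f"pics/L{k}.png",cv2.vconcat([A])) ; cv2.imwrite(f"pics/S{k}.png",z(b,200,130,140,140,5)[:600])
E
python3 look.py 1
```

```text
1.7667 [ 0.4011 -0.1961  0.1982] [ 0.879  0.476 -0.003 -0.   ] [-1.2  0.9 -0.3] [-0.58 -0.12  1.69 -0.    1.58 -0.  ]
tool y dir yaw -0.5780254112530563
tip px [[297.57028016 204.38303198]] [[236.94693429 178.36102393]]
```

View pics/S1.png

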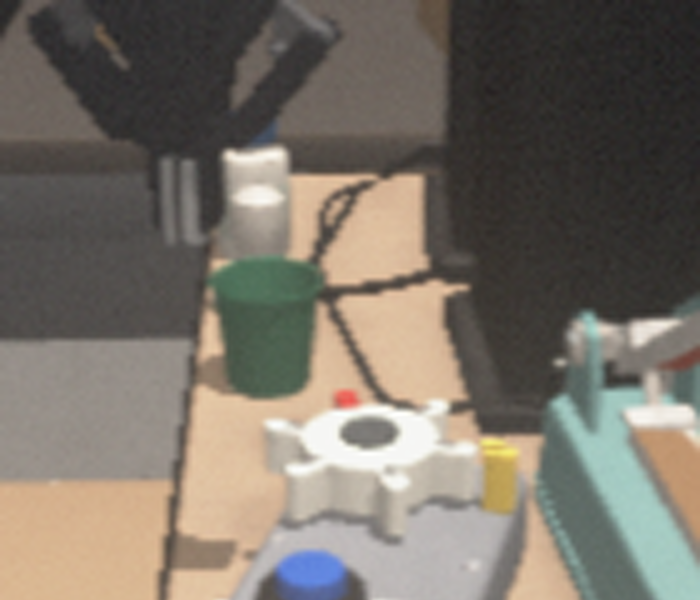

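View pics/L1.png

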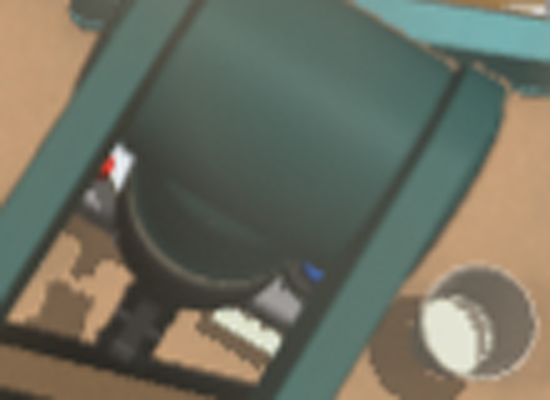

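Emit:
{"name": "drive_tool", "arguments": {"translation": [[-1, 9, -40], [-1, 9, -80], [-1, 9, -100], [-1, 9, -111], [-1, 9, -111], [-1, 9, -111]], "angular": [[0, 0, 0.014], [0, 0, 0.014], [0, 0, 0.014], [0, 0, 0.014], [0, 0, 0.014], [0, 0, 0.014]], "grip": [0, 0, 0, 0, 0, 0]}}

```text
time_s: 2.37
tool_pos: [0.4, -0.185, 0.0879]
tool_rot: [0.876, 0.483, -0.003, -0.001]
wrist_force: [0.7, -1.9, 1.2]
gripper_width: 0.0003
```

```bash
python3 look.py 2
```

```text
2.3667 [ 0.4    -0.185   0.0879] [ 0.876  0.483 -0.003 -0.001] [ 0.7 -1.9  1.2] [-0.56 -0.05  1.86 -0.    1.34  0.  ]
tool y dir yaw -0.563243907353256
tip px [[288.49815787 211.41149198]] [[237.53777142 223.14366139]]
```

View pics/S2.png

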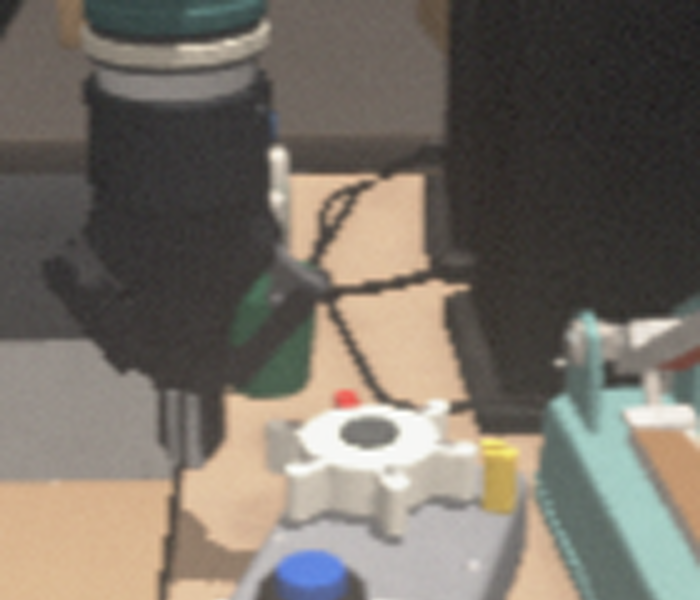

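Emit:
{"name": "drive_tool", "arguments": {"translation": [[7, -6, -1], [14, -11, -1], [21, -16, -1], [21, -16, -1], [21, -16, -1]], "angular": [[0, 0, 0], [0, 0, 0], [0, 0, 0], [0, 0, 0], [0, 0, 0]], "grip": [0, 0, 0, 0, 0]}}

```text
time_s: 2.88
tool_pos: [0.4228, -0.2025, 0.0887]
tool_rot: [0.876, 0.482, -0.002, 0.001]
wrist_force: [0.8, 0.2, 0.4]
gripper_width: -0.0001
```

```bash
python3 look.py 3
```

```text
2.8833 [ 0.4228 -0.2025  0.0887] [ 0.876  0.482 -0.002  0.001] [0.8 0.2 0.4] [-0.57  0.01  1.8  -0.    1.34 -0.  ]
tool y dir yaw -0.5638788690456773
tip px [[294.8404571  202.84144264]] [[249.41936465 225.0665748 ]]
```

View pics/S3.png

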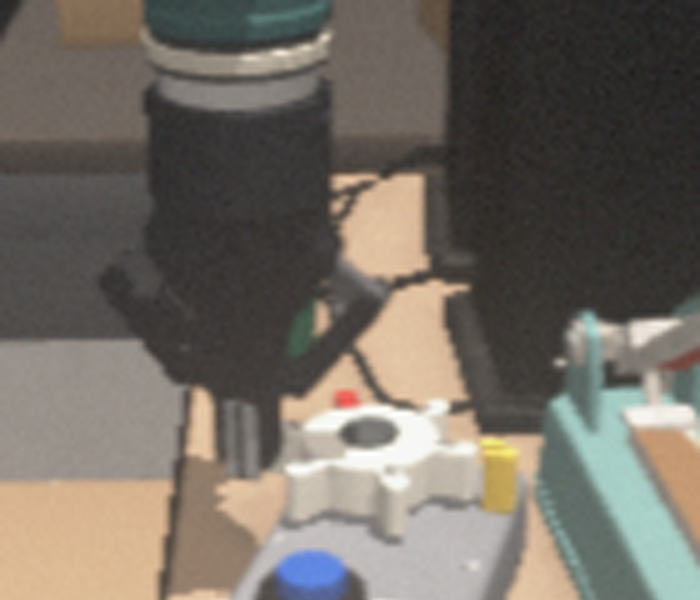

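Emit:
{"name": "drive_tool", "arguments": {"translation": [[2, 3, 0], [4, 6, 0], [6, 9, 0], [8, 13, 0], [8, 13, 0]], "angular": [[0, 0, 0], [0, 0, 0], [0, 0, 0], [0, 0, 0], [0, 0, 0]], "grip": [0, 0, 0, 0, 0]}}

```text
time_s: 3.4
tool_pos: [0.4301, -0.1885, 0.0882]
tool_rot: [0.876, 0.483, -0.002, 0.0]
wrist_force: [-1.8, -2.8, -0.7]
gripper_width: -0.0001
```

```bash
python3 look.py 4
```

```text
3.4 [ 0.4301 -0.1885  0.0882] [ 0.876  0.483 -0.002  0.   ] [-1.8 -2.8 -0.7] [-0.53  0.01  1.8  -0.    1.34  0.03]
tool y dir yaw -0.5628689581069422
tip px [[289.55134247 200.26341924]] [[251.13669646 221.92519767]]
```

View pics/S4.png

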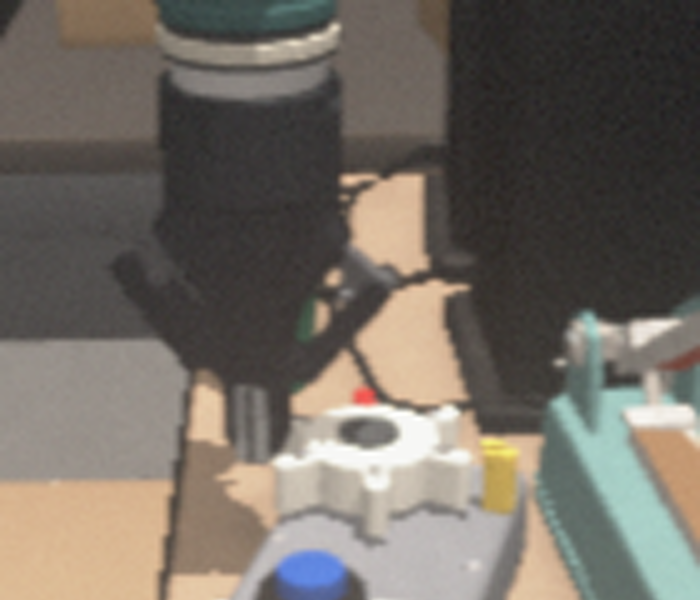

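Emit:
{"name": "drive_tool", "arguments": {"translation": [[1, 2, 0], [3, 5, 0], [4, 7, 0], [6, 9, 0], [7, 11, 0], [9, 14, 0], [9, 14, 0], [9, 14, 0]], "angular": [[0, 0, 0], [0, 0, 0], [0, 0, 0], [0, 0, 0], [0, 0, 0], [0, 0, 0], [0, 0, 0], [0, 0, 0]], "grip": [0, 0, 0, 0, 0, 0, 0, 0]}}

```text
time_s: 4.17
tool_pos: [0.4395, -0.1735, 0.0881]
tool_rot: [0.876, 0.483, -0.001, -0.001]
wrist_force: [0.7, 1.7, -0.4]
gripper_width: -0.0
```

```bash
python3 look.py 5
```

```text
4.1667 [ 0.4395 -0.1735  0.0881] [ 0.876  0.483 -0.001 -0.001] [ 0.7  1.7 -0.4] [-0.5   0.02  1.79 -0.    1.34  0.07]
tool y dir yaw -0.5625302654979656
tip px [[283.84021736 196.83947495]] [[253.62052134 218.31346806]]
```

View pics/S5.png

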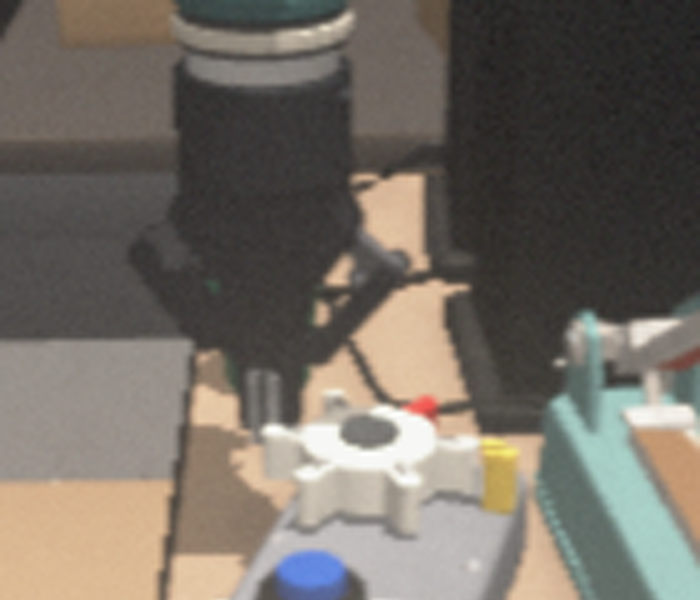

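Emit:
{"name": "drive_tool", "arguments": {"translation": [[-8, 5, 0], [-16, 10, 0], [-24, 15, 0], [-24, 15, 0], [-24, 15, 0]], "angular": [[0, 0, 0], [0, 0, 0], [0, 0, 0], [0, 0, 0], [0, 0, 0]], "grip": [0, 0, 0, 0, 0]}}

```text
time_s: 4.68
tool_pos: [0.4146, -0.1586, 0.0881]
tool_rot: [0.876, 0.483, -0.001, -0.0]
wrist_force: [0.0, -0.1, 0.2]
gripper_width: 0.0002
```

```bash
python3 look.py 6
```

```text
4.6833 [ 0.4146 -0.1586  0.0881] [ 0.876  0.483 -0.001 -0.   ] [ 0.  -0.1  0.2] [-0.49 -0.05  1.85 -0.    1.34  0.07]
tool y dir yaw -0.5626964300630093
tip px [[278.52792276 206.08372843]] [[241.46300956 216.87070611]]
```

View pics/S6.png

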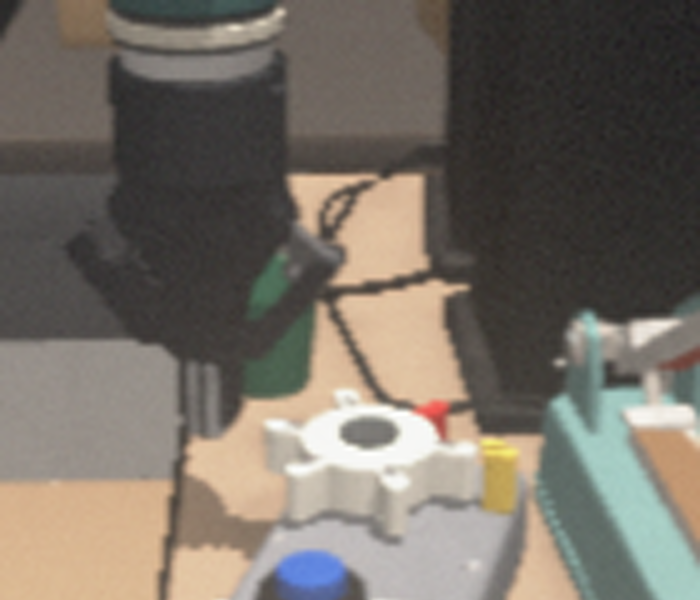

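Emit:
{"name": "drive_tool", "arguments": {"translation": [[-8, -14, 0], [-16, -29, 0], [-16, -29, 0], [-8, -34, 0], [0, -39, 0], [8, -44, 0], [8, -44, 0]], "angular": [[0, 0, 0], [0, 0, 0], [0, 0, 0], [0, 0, 0], [0, 0, 0], [0, 0, 0], [0, 0, 0]], "grip": [0, 0, 0, 0, 0, 0, 0]}}

```text
time_s: 5.37
tool_pos: [0.4256, -0.2039, 0.0887]
tool_rot: [0.876, 0.483, -0.001, 0.001]
wrist_force: [-0.2, 1.0, 1.1]
gripper_width: -0.0
```

Emit:
{"name": "drive_tool", "arguments": {"translation": [[3, 5, 0], [6, 9, 0], [8, 13, 0], [9, 15, 0], [11, 18, 0], [12, 20, 0], [14, 23, 0], [15, 25, 0], [17, 28, 0], [17, 28, 0]], "angular": [[0, 0, 0], [0, 0, 0], [0, 0, 0], [0, 0, 0], [0, 0, 0], [0, 0, 0], [0, 0, 0], [0, 0, 0], [0, 0, 0], [0, 0, 0]], "grip": [0, 0, 0, 0, 0, 0, 0, 0, 0, 0]}}

```text
time_s: 6.2
tool_pos: [0.4432, -0.1742, 0.0886]
tool_rot: [0.875, 0.483, 0.001, -0.0]
wrist_force: [-0.1, -0.1, 0.4]
gripper_width: -0.0001
```

```bash
python3 look.py 7
```

```text
6.2 [ 0.4432 -0.1742  0.0886] [ 0.875  0.483  0.001 -0.   ] [-0.1 -0.1  0.4] [-0.49  0.02  1.78  0.    1.34  0.07]
tool y dir yaw -0.5617370777044459
tip px [[284.08665071 195.40614258]] [[255.32691261 218.0468444 ]]
```

View pics/S7.png

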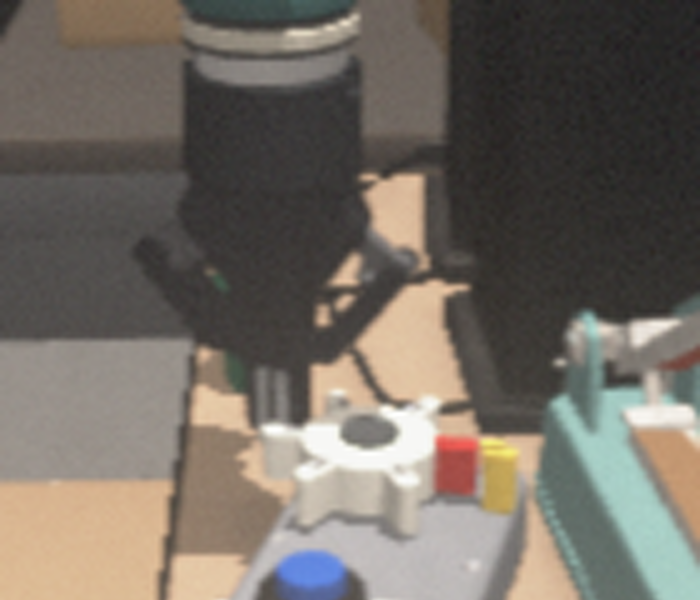

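Emit:
{"name": "drive_tool", "arguments": {"translation": [[-8, 5, 0], [-16, 10, 0], [-24, 15, 0], [-27, 17, 0], [-27, 17, 0], [-27, 17, 40], [-27, 17, 70], [-27, 17, 70]], "angular": [[0, 0, 0], [0, 0, 0], [0, 0, 0], [0, 0, 0], [0, 0, 0], [0, 0, 0], [0, 0, 0], [0, 0, 0]], "grip": [0, 0, 0, 0, 0, 0, 0, 0]}}

```text
time_s: 6.97
tool_pos: [0.4192, -0.1597, 0.1656]
tool_rot: [0.875, 0.483, 0.004, 0.006]
wrist_force: [1.1, 0.0, 0.9]
gripper_width: 0.0003
```

```bash
python3 look.py 8
```

```text
6.9667 [ 0.4192 -0.1597  0.1656] [0.875 0.483 0.004 0.006] [1.1 0.  0.9] [-0.49 -0.11  1.75 -0.    1.49  0.07]
tool y dir yaw -0.5618314659445529
tip px [[281.21548929 199.25520261]] [[242.50780167 185.52288178]]
```

View pics/S8.png

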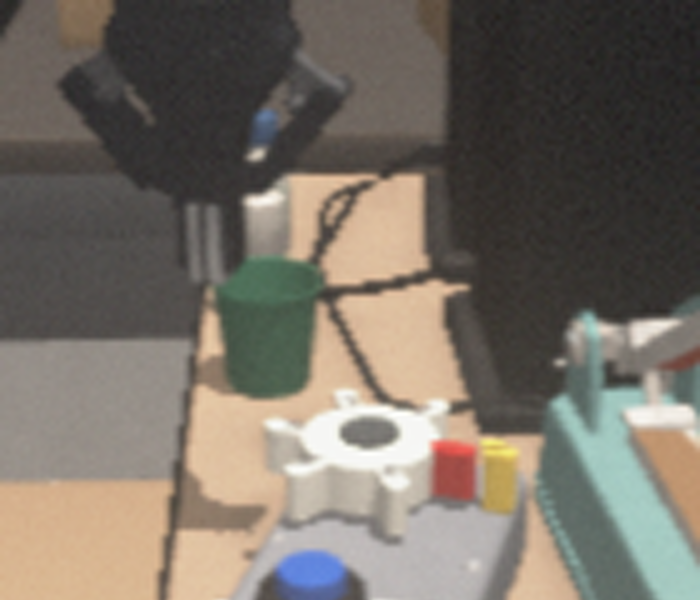

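View pics/L8.png

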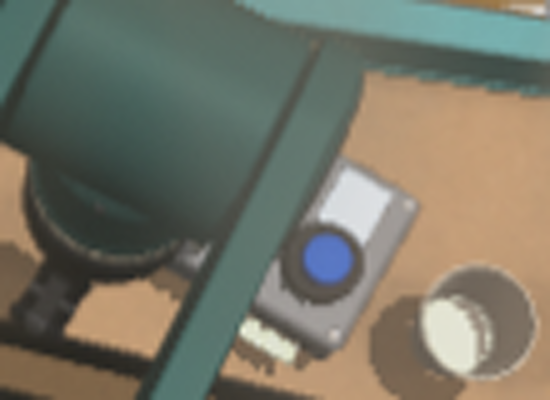

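Emit:
{"name": "drive_tool", "arguments": {"translation": [[1, -35, 0], [3, -70, 0], [4, -105, 0], [5, -135, 0], [5, -135, -25], [5, -135, -50], [5, -135, -50]], "angular": [[0, 0, 0], [0, 0, 0], [0, 0, 0], [0, 0, 0], [0, 0, 0], [0, 0, 0], [0, 0, 0]], "grip": [0, 0, 0, 0, 0, 0, 0]}}

```text
time_s: 7.65
tool_pos: [0.4182, -0.2914, 0.1034]
tool_rot: [0.876, 0.483, -0.001, -0.004]
wrist_force: [-1.3, 0.5, -1.4]
gripper_width: -0.0002
```

```bash
python3 look.py 9
```

```text
7.65 [ 0.4182 -0.2914  0.1034] [ 0.876  0.483 -0.001 -0.004] [-1.3  0.5 -1.4] [-0.72  0.09  1.68  0.    1.38 -0.16]
tool y dir yaw -0.5634321855988944
tip px [[328.87083875 203.3511277 ]] [[257.4705335  240.01821771]]
```

View pics/S9.png

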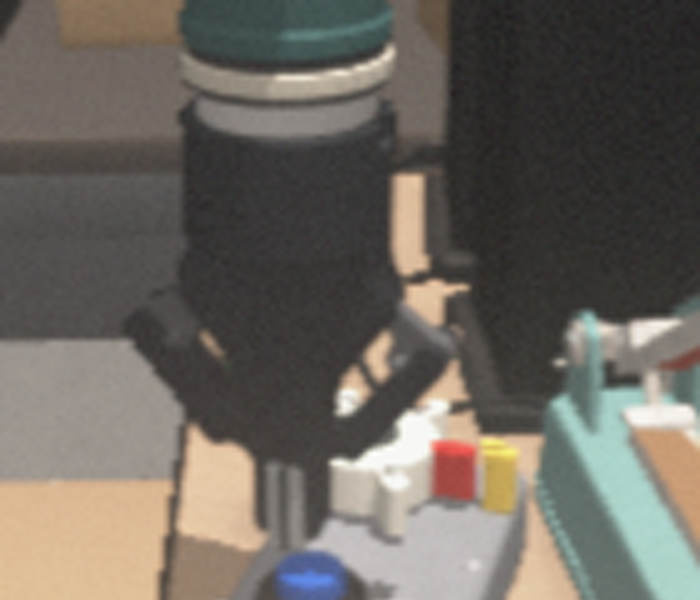

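Emit:
{"name": "drive_tool", "arguments": {"translation": [[4, -2, 2], [7, -5, 2], [7, -5, 2], [7, -5, 0], [7, -5, -2], [7, -5, -4], [7, -5, -4]], "angular": [[0, 0, 0], [0, 0, 0], [0, 0, 0], [0, 0, 0], [0, 0, 0], [0, 0, 0], [0, 0, 0]], "grip": [0, 0, 0, 0, 0, 0, 0]}}

```text
time_s: 8.33
tool_pos: [0.4273, -0.2972, 0.1039]
tool_rot: [0.875, 0.483, 0.0, -0.001]
wrist_force: [0.1, -0.8, -0.2]
gripper_width: -0.0002
```

```bash
python3 look.py 10
```

```text
8.3333 [ 0.4273 -0.2972  0.1039] [ 0.875  0.483  0.    -0.001] [ 0.1 -0.8 -0.2] [-0.72  0.1   1.66  0.    1.38 -0.16]
tool y dir yaw -0.5619611134752525
tip px [[330.98557752 199.84457011]] [[262.89541296 240.63715609]]
```

View pics/S10.png

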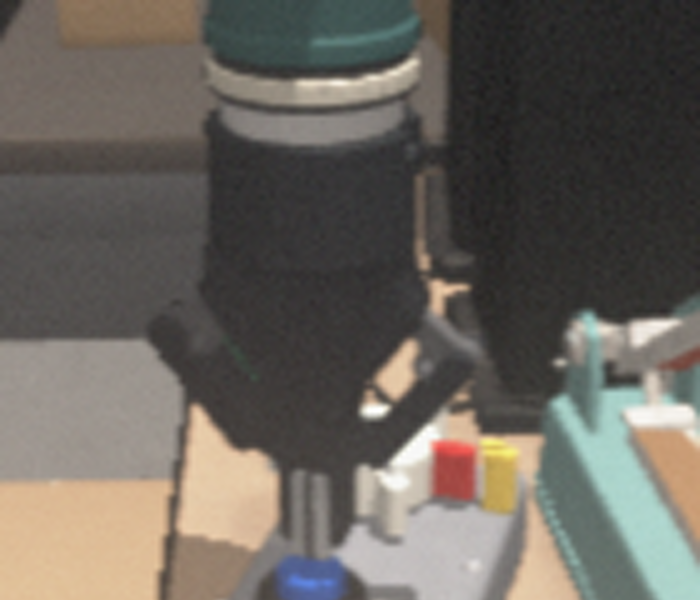

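Emit:
{"name": "drive_tool", "arguments": {"translation": [[-2, 1, -2], [-2, 1, -3], [-2, 1, -5], [-2, 1, -6], [-2, 1, -8], [-2, 1, -8], [-2, 1, -8]], "angular": [[0, 0, 0], [0, 0, 0], [0, 0, 0], [0, 0, 0], [0, 0, 0], [0, 0, 0], [0, 0, 0]], "grip": [0, 0, 0, 0, 0, 0, 0]}}

```text
time_s: 9.02
tool_pos: [0.4254, -0.2963, 0.096]
tool_rot: [0.875, 0.483, 0.0, -0.001]
wrist_force: [0.4, -0.6, 0.7]
gripper_width: -0.0004
```

Tip is at 71 mm; force is barely above noise. Going on down slowly.

Emit:
{"name": "drive_tool", "arguments": {"translation": [[0, 0, -1], [0, 0, -2], [0, 0, -3], [0, 0, -3], [0, 0, -3]], "angular": [[0, 0, 0], [0, 0, 0], [0, 0, 0], [0, 0, 0], [0, 0, 0]], "grip": [0, 0, 0, 0, 0]}}

```text
time_s: 9.43
tool_pos: [0.4256, -0.2965, 0.0934]
tool_rot: [0.875, 0.483, 0.0, -0.001]
wrist_force: [-0.4, -0.0, 2.9]
gripper_width: 0.0003
```

Emit:
{"name": "drive_tool", "arguments": {"translation": [[0, 0, -1], [0, 0, -2], [0, 0, -3], [0, 0, -3], [0, 0, -3]], "angular": [[0, 0, 0], [0, 0, 0], [0, 0, 0], [0, 0, 0], [0, 0, 0]], "grip": [0, 0, 0, 0, 0]}}

```text
time_s: 9.85
tool_pos: [0.4256, -0.2965, 0.0906]
tool_rot: [0.875, 0.483, 0.0, -0.0]
wrist_force: [-0.3, 1.0, 3.5]
gripper_width: 0.0002
```

Emit:
{"name": "drive_tool", "arguments": {"translation": [[0, 0, -1], [0, 0, -2], [0, 0, -3], [0, 0, -3], [0, 0, -3]], "angular": [[0, 0, 0], [0, 0, 0], [0, 0, 0], [0, 0, 0], [0, 0, 0]], "grip": [0, 0, 0, 0, 0]}}

```text
time_s: 10.27
tool_pos: [0.4256, -0.2965, 0.089]
tool_rot: [0.875, 0.483, 0.0, -0.0]
wrist_force: [-3.7, 2.9, 10.2]
gripper_width: -0.0003
```

```bash
python3 look.py 11
```

```text
10.2667 [ 0.4256 -0.2965  0.089 ] [ 0.875  0.483  0.    -0.   ] [-3.7  2.9 10.2] [-0.72  0.11  1.68  0.    1.35 -0.16]
tool y dir yaw -0.5619272467603977
tip px [[329.65308677 201.4083383 ]] [[262.07269184 247.21581644]]
```

View pics/S11.png

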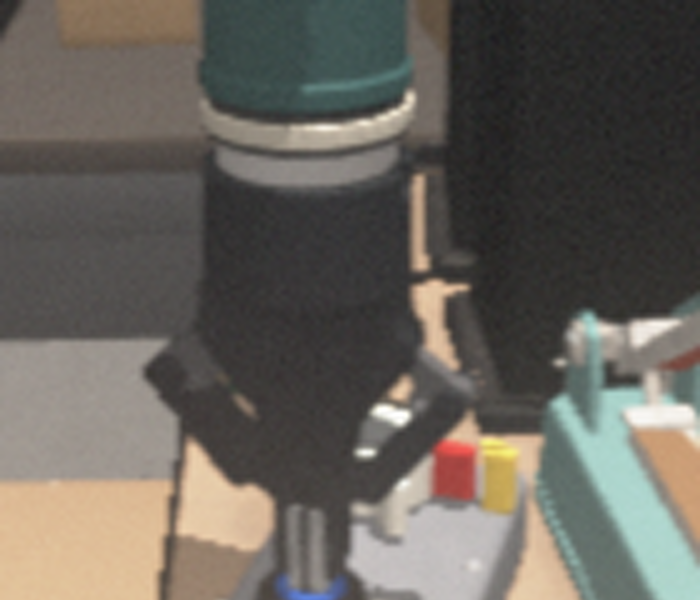

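Emit:
{"name": "drive_tool", "arguments": {"translation": [[0, 0, -1], [0, 0, -3], [0, 0, -3], [0, 0, -3]], "angular": [[0, 0, 0], [0, 0, 0], [0, 0, 0], [0, 0, 0]], "grip": [0, 0, 0, 0]}}

```text
time_s: 10.7
tool_pos: [0.4257, -0.2966, 0.0889]
tool_rot: [0.875, 0.483, 0.0, 0.0]
wrist_force: [-5.8, 4.7, 17.2]
gripper_width: 0.0
```

```bash
python3 -c "
from rig import manip
import cv2
a=manip.capture('side')[225:265,235:290,::-1]; cv2.imwrite('pics/k1.png',cv2.resize(a,None,fx=12,fy=12,interpolation=2))"
```

```text
(no output)
```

View pics/k1.png

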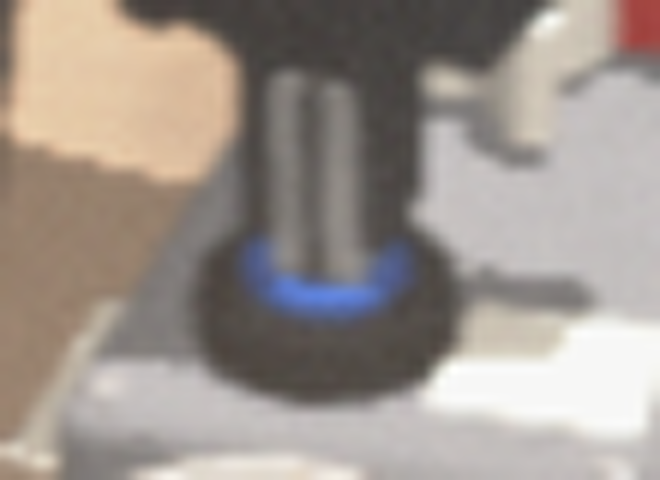

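Emit:
{"name": "drive_tool", "arguments": {"translation": [[0, 0, 5], [0, 0, 30], [0, 0, 70], [0, 0, 110], [-30, 10, 130], [-70, 30, 130], [-110, 60, 130], [-110, 60, 130], [-110, 60, 130]], "angular": [[0, 0, 0], [0, 0, 0], [0, 0, 0], [0, 0, 0], [0, 0, 0], [0, 0, 0], [0, 0, 0], [0, 0, 0], [0, 0, 0]], "grip": [0, 0, 0, 0, 0, 0, 0, 0, 0]}}

```text
time_s: 11.5
tool_pos: [0.3138, -0.2351, 0.2182]
tool_rot: [0.876, 0.483, 0.0, 0.0]
wrist_force: [0.2, -0.1, -0.0]
gripper_width: -0.0
```

```bash
python3 look.py 12; python3 -c "
from rig import manip
import cv2
cv2.imwrite('pics/full12.png',manip.capture('top')[:,:,::-1]);a=manip.capture('side')[150:310,230:340,::-1]; cv2.imwrite('pics/s12.png',cv2.resize(a,None,fx=3.5,fy=3.5,interpolation=2))"
```

```text
11.5 [ 0.3138 -0.2351  0.2182] [0.876 0.483 0.    0.   ] [ 0.2 -0.1 -0. ] [-0.79 -0.26  1.77  0.    1.64 -0.23]
tool y dir yaw -0.5623505747834499
tip px [[316.51731234 240.053629  ]] [[195.12829536 180.60811921]]
```

View pics/L12.png

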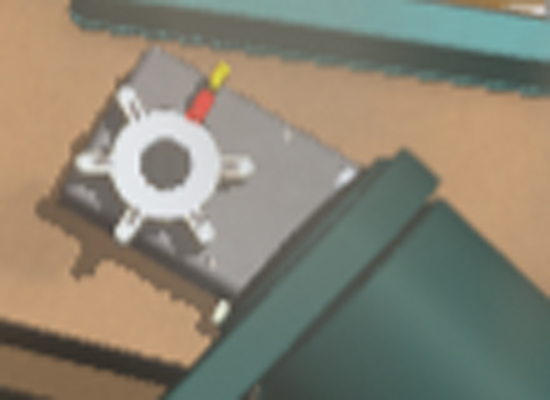

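View pics/s12.png

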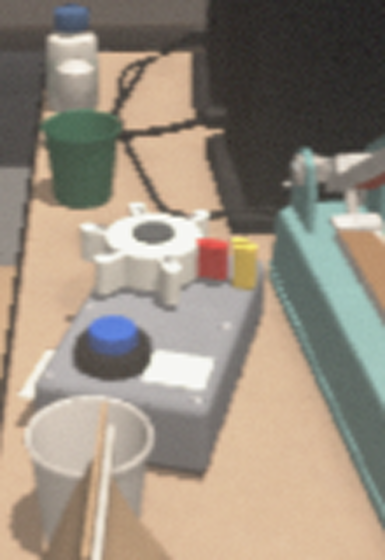

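View pics/full12.png

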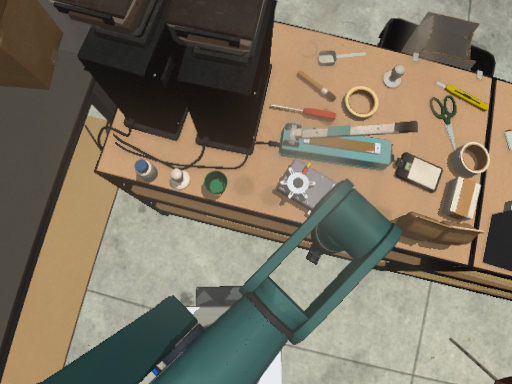

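The red lug sits at the yellow pointer (top view zoomed: red 200,105, yellow 220,75). The key is up again, the cups, tamper and bottle are where they were, and the arm is clear. Handing in.

```bash
python3 -c "
from rig import manip
print(manip.close_job())"
```

```text
the job is handed in; nothing more can be done
None
```

The label coder is set and the job is handed in, at about 11.5 s on the robot's clock; no verdict was reported.

- **Wheel:** It started two clicks before the pointer. I flicked the front lug twice with the shut fingertips, and the pictures show each click landing. The red lug ended in its click at the yellow pointer and was still there in the last pictures.
- **Print key:** I pressed it straight down to a hard stop. The fingertip was about 64 mm over the bench, after first contact at about 71 mm, and the force rose to 17 N. That is roughly 5 to 7 mm of travel, judged from contact and force rather than read directly. After I retracted, the key stood up again in the side view.
- **Surroundings:** The cups, tamper and bottle look unmoved, and the wrist force was near zero with the arm clear of everything.

**Measurements that disagreed:**
- The coder's turn measured about 0.56 rad clockwise in world axes, outside the stated 0.1 to 0.4. The six lugs and the contacts all fit the measured value, so I used it.
- The wheel's height came out 5 mm higher from the two cameras together (82 mm) than the stated 77 mm. I allowed for that by setting the fingertip at about 63 mm, which is within the wheel's thickness either way.

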